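# Gauge a plating ring on the sizing cone

### The job

The size marks have worn off the three steel plating rings. Take the one that stops at the green step of the sizing cone (it is the middle-sized ring), slide it down over the cone's tip and keep hold of it until it rests on the green step, then let go so that it stays lying level there. Leave the other two rings where they are.

Things in the scene. Friction and masses are not known exactly. Their poses are not given: they have to be found in the camera images.
- ring_medium: The middle-sized of three loose, bare stainless steel plating rings (plain round tubes, open at both ends, standing on one end with the bore upright): 50 mm outside, 44 mm bore, 25 mm tall, wall 3 mm, about 80 g. Origin: centre of its lower end face; z up along the bore. It is the one that stops at the green step
- ring_small: The smallest of three loose, bare stainless steel plating rings (plain round tubes, open at both ends, standing on one end with the bore upright): 31 mm outside, 25 mm bore, 25 mm tall, wall 3 mm, about 45 g. Origin: centre of its lower end face; z up along the bore. Bystander (it would stop at the yellow step)
- ring_large: The largest of three loose, bare stainless steel plating rings (plain round tubes, open at both ends, standing on one end with the bore upright): 72 mm outside, 66 mm bore, 25 mm tall, wall 3 mm, about 120 g. Origin: centre of its lower end face; z up along the bore. Bystander (it would stop at the blue step)
- size_cone: Stepped, tapered cone fixed upright to the table, 92 mm tall. Origin: centre of its underside, z up. Steel foot 110 mm across, 8 high; then tiers (across at foot-top; flat top = step, at height): blue 84-78, 32; green 60-56, 56; yellow 34-30, 78; white tip 19-12, 92. A ring stops with its lower face on the first step wider than its bore: the middle one at 56 mm, the tip 11 mm proud of it
Mind the look-alikes: they are no part of the job. Leave any purple look-alike of the ring_medium alone. Leave any pink or purple look-alike of the size_cone alone.

How it is judged (in metres and radians):
On the way, in this order (a step that is already met when the one before it is completed fails the run):
1. the middle-sized ring, held in the fingers, is threaded over the cone's tip (contact force between the fingers and ring_medium above 0.3 N and horizontal distance between ring_medium and size_cone below 0.02 m and z of ring_medium in the frame of size_cone between 0.063 and 0.092 m), for 0.04 s.
2. still held, it comes down onto the green step (contact force between the fingers and ring_medium above 0.3 N and z of ring_medium in the frame of size_cone between 0.05 and 0.061 m and horizontal distance between ring_medium and size_cone below 0.012 m), for 0.1 s.
At the end, for the whole second after the job is handed in: The middle-sized ring is around the cone with its lower face on the green step (50 to 61 mm above the cone's underside, within 12 mm of its axis), level within 0.15 rad, at rest and let go; the small and large rings are within 20 mm of where they started (z of ring_medium in the frame of size_cone between 0.05 and 0.061 m and horizontal distance between ring_medium and size_cone below 0.012 m and angle between ring_medium's own z axis and vertical below 0.15 rad and linear speed of ring_medium below 0.02 m/s and distance of each of ring_small, ring_large from where it was at the start of the episode below 0.02 m); the robot touches nothing.
It fails at once if the small or the large ring is moved by more than 20 mm (distance of any of ring_small, ring_large from where it was at the start of the episode above 0.02 m).
It also fails if it takes over 40 s, if anything falls off the work surface, if the arm or the gripper's body presses on something with over 40 N, if the wrist force passes 120 N, or if a joint passes its speed limit or range.

### The arm

A 6-joint arm with a two-finger parallel gripper is mounted at the origin on the work surface. World frame = base frame: x ahead of the robot, y to its left, z up, the work surface at z = 0. Lengths are in mm, angles in rad, forces in N, time in s.
With the tool pointing down it reaches from about 400 to 925 mm from the base axis. Payload 12.5 kg.
Tool frame: the origin (TCP) lies midway between the tips of the shut fingers; the grasp point (between the pads) lies behind it (env.pinch_z is the z of the grasp point in the tool frame, in mm); z points along the fingers, y is the line along which they close (so a half turn about z gives the same grasp; the last joint's range is limited). The gripper opens to 95 mm and grips with 3 to 60 N. Pads are 20 mm wide; open, the fingers measure 119 mm over their backs; the gripper's body (75 mm by 180 mm) begins 59 mm behind the grasp point.
Start: joints at [1.145, 0.491, 1.559, -0, 1.092, -0.106], TCP at [196.469, 593.335, 214.661] pointing down, gripper open.
Joint ranges: [-3.1, 3.1], [-0.84, 2.19], [0.05, 2.79], [-1.13, 4.28], [0.06, 2.93], [-2.69, 2.69]. Speed limits (rad/s): [2.22, 2.22, 2.79, 3.14, 3.14, 3.14].

### API

Orientations are given as a 3x3 rotation matrix whose columns are the frame's x, y, z axes.
In Python, from workcell import env gives the robot as it stands.
- The arm moves only by the tool jog_arm, never from a script. Its argument "steps" is a list that holds one entry, the list of rows, each a list of 7 numbers: the shift along the tool's x, y, z in mm, then the turn, a rotation vector about the tool's x, y, z in degrees, then the opening in per cent of the stroke, from 0 (shut) to 100 (fully open). In form: [[[dx, dy, dz, wx, wy, wz, claw], ...]]. A call has 1 to 12 rows; each row is the pose to reach, as a shift and turn from the pose commanded when the call began, along the tool's axes at that moment; what a row does not reach only later rows make up. A row lasts 1/10 s, in which the tool goes at most 50 mm and 8.59 degrees, less where a joint would pass 70% of its speed; a pose out of reach is approached as far as the arm can. A call with a gripper value outside its range is refused whole. The fingers move at their own pace and stop on an object; the grip force is fixed at half the most. Time passes only in rows, so rows that repeat a pose let the fingers close. It gives the time, the measured TCP pose, the force, the opening and the grip force at its end, in the units of the state.
- env.observe(): the state, without advancing time (a new reading comes with each control period).
- env.grab_frame(name): name is "scene" or "top" or "wrist"; returns the picture (420x560x3 uint8, blue, green, red); there is no depth.
- env.calibration(name): a dict with "K" (3x3 intrinsics, pixels), "D" ([k1, k2, p1, p2, k3] as OpenCV has them; the pictures are not rectified), "position" and "rotation" of the camera in the world. Camera axes: x right, y down, z forward; pixel columns grow to the right and rows downward; lengths in mm; the calibration is good to about 2 mm. A picture is of the moment at which its call begins: read the wrist's pose just before it. calibration takes no time and is no camera call; for the wrist camera it gives the pose at the moment of the call.
- env.sign_off(): hands the job in; it is judged then, once.
The state is a dict: "time": time; "q": joint angles; "qvel": joint speeds; "tau": joint torques, N m; "ee_pos": TCP position; "eef_rot": TCP orientation; "ft_force": force on the tool from outside, world axes, zero at the start; "ft_torque": the same for the moment, N m; "width": opening from 0.0 (shut) to 1.0 (fully open); "finger_force": force on a finger pad.
Only numpy, scipy, OpenCV 4.12 (cv2) and the standard library are available. Lean on these libraries where they do the work, as an engineer would, in place of code of your own. Each camera call takes 0.05 s, during which the arm holds its last target. There are 200 camera calls.

## Working session

There is one attempt and no reset: what is moved stays moved. The work goes in short steps, Python scripts to look and compute and a tool call to move; the robot and the scene stay as the last step left them, time stands still between calls to the robot, and variables do not carry over. Pictures are saved under pics/ and viewed, at most 10 in all, crops included, and the job is handed in when it is done.

Besides the shell and the picture viewer there is one more tool, called after "Request:" as name(argument=value, ...) on one line, values as JSON. jog_arm: Moves the arm, as the interface text tells. Its arguments: {"type":"object","properties":{"steps":{"type":"array","items":{"type":"array","items":{"type":"array","items":{"type":"number"}}}}},"required":["steps"]}

```bash
mkdir -p pics
python3 - <<'E'
from workcell import env
import cv2
for n in("top","scene"):
    cv2.imwrite(f"pics/{n}0.png",env.grab_frame(n)); c=env.calibration(n); print(n,c)
s=env.observe(); print(s["time"],s["eef_rot"],s["width"],env.pinch_z)
E
```

```text
top {'K': array([[453.52677766,   0.        , 279.31139858],
       [  0.        , 453.52677766, 211.71778278],
       [  0.        ,   0.        ,   1.        ]]), 'D': array([-0.07680878,  0.        ,  0.        ,  0.        ,  0.        ]), 'position': array([ 350.32891047,   60.0106774 , 1049.88224187]), 'rotation': array([[ 0.02079157, -0.98985704,  0.14053739],
       [-0.99915577, -0.02555392, -0.0321673 ],
       [ 0.03543231, -0.13974994, -0.98955268]])}
scene {'K': array([[406.13611019,   0.        , 283.059093  ],
       [  0.        , 406.13611019, 210.78588289],
       [  0.        ,   0.        ,   1.        ]]), 'D': array([0.0352404, 0.       , 0.       , 0.       , 0.       ]), 'position': array([1.06103772e+03, 8.12745002e-01, 5.78135078e+02]), 'rotation': array([[ 0.07618621,  0.70073795, -0.70933912],
       [ 0.99709231, -0.05239446,  0.05533306],
       [ 0.00160854, -0.7114922 , -0.70269216]])}
0.1 [[-9.49315327e-01  3.14325091e-01 -3.84898071e-04]
 [ 3.14325316e-01  9.49314901e-01 -9.02264560e-04]
 [ 8.17850846e-05 -9.77516783e-04 -9.99999519e-01]] 0.9994627473934619 -18.8
```

View pics/top0.png

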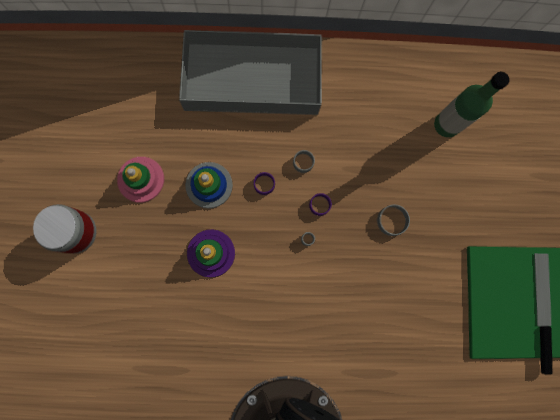

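View pics/scene0.png

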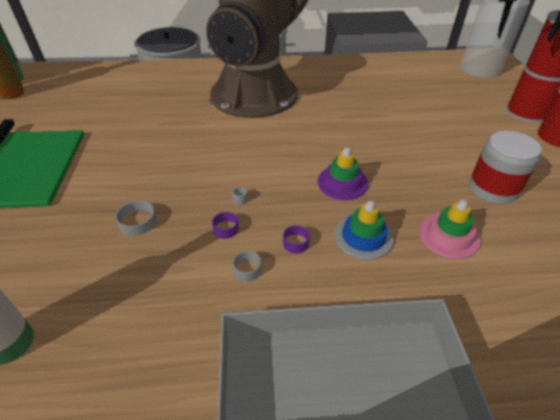

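The top view shows the bare medium ring at (304,161), the large one at (394,221) and the small one at (308,239). The real cone, with a steel foot and a blue tier, is at (209,185). The purple rings at (264,184) and (320,205) are look-alikes, as are the pink cone (140,178) and the purple cone (211,253). The scene view matches: ring at (247,265), cone at (366,230).

```bash
cat > h.py <<'E'
import cv2,numpy as np
from workcell import env
def ray(c,uv,z):
    "cast pixels onto the plane at height z"
    p=cv2.undistortPoints(np.float64(uv).reshape(-1,1,2),c["K"],c["D"]).reshape(-1,2)
    d=np.c_[p,np.ones(len(p))]@np.array(c["rotation"]).T
    o=np.array(c["position"]); return o+d*((z-o[2])/d[:,2])[:,None]
def circ(c,cnt,z):
    P=ray(c,cnt,z)[:,:2]; (x,y),r=cv2.minEnclosingCircle(np.float32(P)); return np.round([x,y,r],1)
def tool(p):
    s=env.observe(); return np.round(s["eef_rot"].T@(np.array(p)-s["ee_pos"]),1)
E
python3 - <<'E'
from h import *
for n,win in(("top",{"ring":(304,161),"large":(394,221),"small":(308,239),"p1":(264,184),"p2":(320,205),"cone":(209,185)}),("scene",{"ring":(247,265),"cone":(366,230)})):
    im=cv2.imread(f"pics/{n}0.png"); c=env.calibration(n); hsv=cv2.cvtColor(im,cv2.COLOR_BGR2HSV)
    for k,(u,v) in win.items():
        h=24
        if k=="cone": m=cv2.inRange(hsv,(100,120,60),(125,255,255));z=32
        elif k[0]=="p": m=cv2.inRange(hsv,(126,90,40),(150,255,255));z=25
        else: m=cv2.inRange(hsv,(0,0,70),(179,50,255));z=25
        w=np.zeros_like(m); w[v-h:v+h,u-h:u+h]=m[v-h:v+h,u-h:u+h]
        cs=cv2.findContours(w,cv2.RETR_EXTERNAL,cv2.CHAIN_APPROX_NONE)[0]
        a=max(cs,key=lambda q:cv2.boundingRect(q)[2]*cv2.boundingRect(q)[3])
        print(n,k,cv2.boundingRect(a),circ(c,a,z))
E
```

```text
top ring (294, 150, 14, 20) [620.2 -26.   23.9]
top large (380, 205, 28, 14) [ 495.1 -237.8   32.9]
top small (302, 232, 13, 13) [437.2 -39.7  14.5]
top p1 (254, 172, 21, 22) [562.3  63.1  25.5]
top p2 (310, 194, 22, 21) [516.5 -67.1  24.9]
top cone (191, 166, 36, 34) [555.4 191.1  41.8]
scene ring (233, 251, 28, 31) [630.1 -29.   32.3]
scene cone (343, 216, 44, 36) [574.8 186.8  45.4]
```

Request:
jog_arm(steps=[[[-585, -457, 0, 0, 0, 0, 100], [-585, -457, 0, 0, 0, 0, 100], [-585, -457, 0, 0, 0, 0, 100], [-585, -457, 0, 0, 0, 0, 100], [-585, -457, 0, 0, 0, 0, 100], [-585, -457, 0, 0, 0, 0, 100], [-585, -457, 0, 0, 0, 0, 100], [-585, -457, 0, 0, 0, 0, 100], [-585, -457, 0, 0, 0, 0, 100], [-585, -457, 0, 0, 0, 0, 100], [-585, -457, 0, 0, 0, 0, 100], [-585, -457, 0, 0, 0, 0, 100]]])

```text
time: 1.3
ee_pos: [529.9, 92.0, 214.5]
eef_rot: [[-0.949, 0.315, -0.0], [0.315, 0.949, 0.0], [0.0, 0.0, -1.0]]
ft_force: [0.7, 0.4, -0.5]
width: 1.005
finger_force: 0.0
```

Run:
```python
from h import *
c=env.calibration("wrist");s=env.observe();R=s["eef_rot"]
print(s["time"],s["ee_pos"],s["qvel"].round(2),"cam in tool",R.T@(c["position"]-s["ee_pos"]),(R.T@c["rotation"]).round(2), tool((617,-29,214)))
```

```text
1.3 [529.92825643  92.02896721 214.53399819] [-0.83  0.26 -0.43  0.    0.16 -0.83] cam in tool [  82.08171349   -0.71439559 -170.43074292] [[-0.   -0.96 -0.29]
 [ 1.   -0.   -0.  ]
 [ 0.   -0.29  0.96]] [-120.7  -87.5    0.5]
```

Request:
jog_arm(steps=[[[-105, -80, 0, 0, 0, 0, 100], [-105, -80, 0, 0, 0, 0, 100], [-105, -80, 0, 0, 0, 0, 100], [-105, -80, 0, 0, 0, 0, 100], [-105, -80, 0, 0, 0, 0, 100], [-105, -80, 0, 0, 0, 0, 100]]])

```text
time: 1.9
ee_pos: [603.1, -14.0, 214.5]
eef_rot: [[-0.95, 0.314, -0.001], [0.314, 0.95, 0.0], [0.001, 0.0, -1.0]]
ft_force: [-1.0, 0.0, -0.4]
width: 1.0
finger_force: 0.0
```

Run:
```python
from h import *
c=env.calibration("wrist"); im=env.grab_frame("wrist"); cv2.imwrite("pics/w1.png",im)
np.savez("w1.npz",**c); s=env.observe(); print(s["time"],s["ee_pos"],s["qvel"].round(3),tool((617,-29,25)))
m=cv2.inRange(cv2.cvtColor(im,cv2.COLOR_BGR2HSV),(0,0,70),(179,50,255))
for a in cv2.findContours(m,cv2.RETR_EXTERNAL,cv2.CHAIN_APPROX_NONE)[0]:
    if cv2.contourArea(a)>150: print(cv2.boundingRect(a),circ(c,a,25))
```

```text
1.95 [603.14099832 -13.83702018 214.69153236] [ 0.006 -0.004 -0.003 -0.    -0.    -0.002] [-18.  -10.1 189.7]
(285, 326, 113, 32) [842.2  -1.   86.4]
(281, 265, 88, 36) [758.6  -2.6  60.9]
(382, 221, 173, 80) [787.2 187.7 118.7]
(256, 186, 38, 40) [618.4 -27.8  26.1]
(38, 127, 70, 61) [ 486.4 -234.1   41.7]
(465, 86, 23, 18) [567.  226.8  12.1]
(388, 49, 91, 98) [557.9 182.7  52.3]
(197, 42, 30, 34) [440.4 -39.9  16.9]
```

View pics/w1.png

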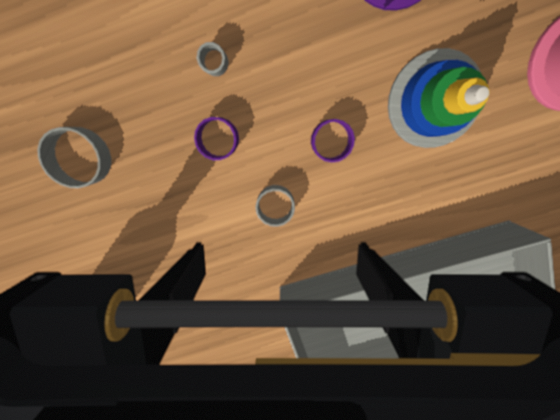

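The wrist view shows the ring at (275,205), clear of its neighbours, and the cone with its white tip near (477,94). The wrist fix of about (620,-28) agrees with the top view.

Request:
jog_arm(steps=[[[-20.5, -8.5, 20, 0, 0, 0, 100], [-20.5, -8.5, 70, 0, 0, 0, 100], [-20.5, -8.5, 120, 0, 0, 0, 100], [-20.5, -8.5, 160, 0, 0, 0, 100], [-20.5, -8.5, 160, 0, 0, 0, 100], [-20.5, -8.5, 160, 0, 0, 0, 100]]])

```text
time: 2.55
ee_pos: [620.7, -28.7, 55.6]
eef_rot: [[-0.95, 0.313, -0.0], [0.313, 0.95, 0.0], [0.0, 0.0, -1.0]]
ft_force: [0.1, -0.9, 0.1]
width: 1.003
finger_force: 0.0
```

Run:
```python
from h import *
c=env.calibration("wrist"); im=env.grab_frame("wrist"); cv2.imwrite("pics/w2.png",im)
s=env.observe(); print(s["time"],s["ee_pos"],tool((620,-28.5,5)))
m=cv2.inRange(cv2.cvtColor(im,cv2.COLOR_BGR2HSV),(0,0,70),(179,50,255))
for a in cv2.findContours(m,cv2.RETR_EXTERNAL,cv2.CHAIN_APPROX_NONE)[0]:
    if cv2.contourArea(a)>150: print(cv2.boundingRect(a),circ(c,a,25))
# cone from w1: white tip, yellow, green
c=dict(np.load("w1.npz")); h=cv2.cvtColor(cv2.imread("pics/w1.png"),cv2.COLOR_BGR2HSV)
for k,lo,hi,z in(("white",(0,0,110),(179,70,255),92),("yel",(18,120,60),(32,255,255),78),("grn",(45,100,40),(85,255,255),56),("blue",(100,120,40),(125,255,255),32)):
    m=cv2.inRange(h,lo,hi); w=np.zeros_like(m); w[40:150,385:495]=m[40:150,385:495]
    a=max(cv2.findContours(w,0,cv2.CHAIN_APPROX_NONE)[0],key=cv2.contourArea); print(k,cv2.boundingRect(a),circ(c,a,z))
```

```text
2.6 [621.42137054 -28.89206744  56.71751199] [ 1.6 -0.1 51.7]
(294, 332, 104, 26) [734.8 -11.3  42.2]
(249, 200, 67, 71) [618.1 -27.7  27.3]
(487, 0, 73, 135) [564.5 152.9  43.6]
white (388, 49, 89, 99) [552.4 150.6  42.7]
yel (443, 78, 47, 36) [559.1 185.9  21.4]
grn (421, 67, 64, 60) [558.4 185.9  32.7]
blue (401, 60, 74, 77) [558.4 185.5  43. ]
```

View pics/w2.png

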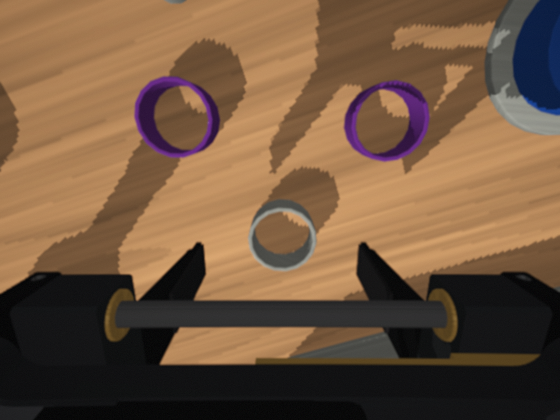

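The ring is centred between the fingers at (283,235), about 1 mm from the TCP axis. Descend and close.

Request:
jog_arm(steps=[[[0, 0, 30, 0, 0, 0, 100], [0, 0, 51, 0, 0, 0, 100], [0, 0, 51, 0, 0, 0, 100], [0, 0, 51, 0, 0, 0, 20], [0, 0, 51, 0, 0, 0, 20], [0, 0, 51, 0, 0, 0, 20], [0, 0, 51, 0, 0, 0, 20], [0, 0, 51, 0, 0, 0, 20], [0, 0, 51, 0, 0, 0, 20], [0, 0, 51, 0, 0, 0, 20]]])

```text
time: 3.6
ee_pos: [620.6, -29.4, 3.8]
eef_rot: [[-0.949, 0.314, 0.0], [0.314, 0.949, 0.0], [-0.0, 0.0, -1.0]]
ft_force: [0.2, 0.9, 2.5]
width: 0.517
finger_force: 30.0
```

Request:
jog_arm(steps=[[[0, 0, -40, 0, 0, 0, 20], [0, 0, -90, 0, 0, 0, 20], [0, 0, -130, 0, 0, 0, 20], [30, 45, -130, 0, 0, 0, 20], [60, 89, -130, 0, 0, 0, 20], [90, 134, -130, 0, 0, 0, 20], [115, 171, -130, 0, 0, 0, 20], [127.5, 190, -130, 0, 0, 0, 20], [127.5, 190, -130, 0, 0, 0, 20], [127.5, 190, -130, 0, 0, 0, 20]]])

```text
time: 4.6
ee_pos: [559.0, 191.3, 133.5]
eef_rot: [[-0.95, 0.313, -0.0], [0.313, 0.95, -0.0], [0.0, -0.0, -1.0]]
ft_force: [-0.6, -0.5, -1.1]
width: 0.516
finger_force: 30.0
```

```bash
cat > cone.py <<'E'
from h import *
import sys
n=sys.argv[1]
c=env.calibration("wrist"); im=env.grab_frame("wrist"); cv2.imwrite(f"pics/{n}.png",im); cv2.imwrite(f"pics/{n}t.png",env.grab_frame("top"))
s=env.observe(); R=s["eef_rot"]; print(s["time"],s["ee_pos"],s["width"],s["finger_force"])
h=cv2.cvtColor(im,cv2.COLOR_BGR2HSV)
for k,lo,hi,z in(("yel",(18,120,60),(32,255,255),78),("grn",(45,100,40),(85,255,255),56),("blue",(100,120,40),(125,255,255),32)):
    m=cv2.inRange(h,lo,hi); C=cv2.findContours(m,0,cv2.CHAIN_APPROX_NONE)[0]
    if C:
        a=max(C,key=cv2.contourArea); P=ray(c,a,z); T=(P-s["ee_pos"])@R
        print(k,cv2.boundingRect(a),circ(c,a,z),"tool x",T[:,0].min().round(1),T[:,0].max().round(1),"y",T[:,1].min().round(1),T[:,1].max().round(1))
E
python3 cone.py w3
```

```text
4.7 [559.49964392 190.12145116 133.52139026] 0.5196447900580485 29.999485798180103
yel (169, 352, 294, 13) [695.2 179.1 135.6] tool x -133.6 -119.7 y -103.3 167.8
grn (162, 0, 82, 76) [404.1 181.6  30.5] tool x 116.3 164.6 y -85.9 -27.5
blue (243, 166, 81, 70) [556.1 193.6  40.3] tool x -23.1 44.1 y -36.0 40.6
```

View pics/w3.png

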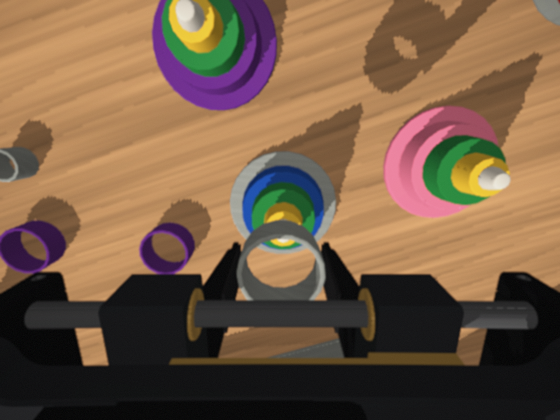

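The wrist view shows the ring held level at (283,262), with the cone behind it centred on column 283, so the two line up. One quick check of the ring's offset in the tool before lowering.

Run:
```python
from h import *
c=env.calibration("wrist"); s=env.observe(); R=s["eef_rot"]
def t(u,v,z): return ((ray(c,[(u,v)],z)-s["ee_pos"])@R)[0].round(1)
h=cv2.cvtColor(cv2.imread("pics/w3.png"),cv2.COLOR_BGR2HSV)
zr=s["ee_pos"][2]-4.5+25
g=cv2.inRange(h,(0,0,60),(179,60,255))
for v in(250,262,275):
    x=np.where(g[v,225:345])[0]+225; print("ring row",v,x.min(),x.max(),t(x.min(),v,zr),t(x.max(),v,zr))
col=np.where(g[215:310,283])[0]+215; print("ring col",col.min(),col.max(),t(283,col.min(),zr))
for n,lo,hi,z in(("grn",(45,100,40),(85,255,255),56),("blue",(100,120,40),(125,255,255),32)):
    m=cv2.inRange(h,lo,hi)[140:260,230:340]; y,x=np.where(m)
    i=x.argmin();j=x.argmax();k=y.argmin()
    for q in(i,j,k): print(n,x[q]+230,y[q]+140,t(x[q]+230,y[q]+140,z))
```

```text
ring row 250 243 318 [ 14.9 -21.4 -20.5] [ 14.8  19.6 -20.5]
ring row 262 239 323 [  7.6 -23.9 -20.5] [  7.6  22.6 -20.5]
ring row 275 237 325 [ -0.4 -25.3 -20.5] [ -0.4  24.  -20.5]
ring col 220 299 [ 32.1   0.4 -20.5]
grn 252 211 [  7.7 -25.7  77.5]
grn 314 214 [ 4.9 28.2 77.5]
grn 277 183 [32.4 -3.9 77.5]
blue 243 200 [ 11.3 -36.3 101.5]
blue 323 207 [  4.4  39.3 101.5]
blue 276 166 [ 43.3  -5.1 101.5]
```

Request:
jog_arm(steps=[[[-1, 2, 10, 0, 0, 0, 20], [-1, 2, 22, 0, 0, 0, 20], [-1, 2, 34, 0, 0, 0, 20], [-1, 2, 44, 0, 0, 0, 20], [-1, 2, 52, 0, 0, 0, 20], [-1, 2, 58, 0, 0, 0, 20], [-1, 2, 62, 0, 0, 0, 20], [-1, 2, 65, 0, 0, 0, 20], [-1, 2, 67, 0, 0, 0, 20], [-1, 2, 67, 0, 0, 0, 20]]])

```text
time: 5.7
ee_pos: [560.8, 192.6, 66.6]
eef_rot: [[-0.949, 0.314, 0.0], [0.314, 0.949, 0.0], [-0.0, 0.0, -1.0]]
ft_force: [0.6, -0.2, -0.5]
width: 0.523
finger_force: 30.0
```

Run:
```python
from h import *
a=env.grab_frame("top")[100:280,60:350]; b=env.grab_frame("wrist")[120:330,180:400]
cv2.imwrite("pics/w4.png",np.hstack([cv2.resize(a,(400,400)),cv2.resize(b,(400,400))]))
s=env.observe(); print(s["ee_pos"],s["ft_force"],s["finger_force"])
```

```text
[560.91301325 192.68139855  66.8846992 ] [-0.24766315  0.28075325 -1.00541283] 29.999439641833305
```

View pics/w4.png

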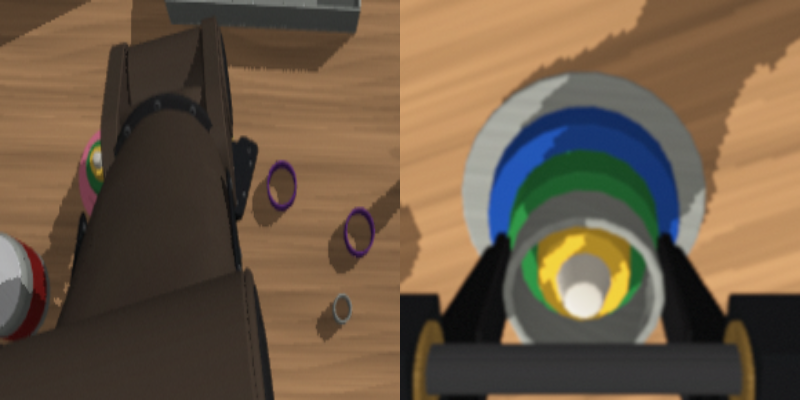

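The wrist crop on the right shows the ring threaded over the white tip and yellow tier. The tip is centred in the bore (583,298), with green visible on both sides. There's no contact force yet, so I'll lower it onto the green step.

Request:
jog_arm(steps=[[[0, 0, 2, 0, 0, 0, 20], [0, 0, 4, 0, 0, 0, 20], [0, 0, 5, 0, 0, 0, 20], [0, 0, 6, 0, 0, 0, 20], [0, 0, 6, 0, 0, 0, 20], [0, 0, 6, 0, 0, 0, 20]]])

```text
time: 6.4
ee_pos: [560.8, 192.6, 60.6]
eef_rot: [[-0.949, 0.314, -0.0], [0.314, 0.949, 0.0], [0.0, 0.0, -1.0]]
ft_force: [-0.0, 0.7, -1.1]
width: 0.522
finger_force: 30.0
```

Request:
jog_arm(steps=[[[0, 0, 0.5, 0, 0, 0, 20], [0, 0, 1, 0, 0, 0, 20], [0, 0, 1, 0, 0, 0, 20], [0, 0, 1, 0, 0, 0, 20]]])

```text
time: 6.8
ee_pos: [560.8, 192.6, 59.8]
eef_rot: [[-0.949, 0.314, 0.0], [0.314, 0.949, 0.0], [-0.0, 0.0, -1.0]]
ft_force: [-0.2, -0.2, 1.3]
width: 0.518
finger_force: 30.0
```

Request:
jog_arm(steps=[[[0, 0, 0.5, 0, 0, 0, 20], [0, 0, 0.8, 0, 0, 0, 20], [0, 0, 0.8, 0, 0, 0, 20]]])

```text
time: 7.1
ee_pos: [560.9, 192.6, 59.7]
eef_rot: [[-0.949, 0.314, 0.001], [0.314, 0.949, 0.0], [-0.001, 0.0, -1.0]]
ft_force: [-3.3, -1.0, 10.9]
width: 0.521
finger_force: 30.0
```

Contact: 11 N upward. Release, then retreat straight up.

Request:
jog_arm(steps=[[[0, 0, 0.8, 0, 0, 0, 20], [0, 0, 0.3, 0, 0, 0, 60], [0, 0, 0, 0, 0, 0, 80], [0, 0, 0, 0, 0, 0, 100], [0, 0, 0, 0, 0, 0, 100], [0, 0, 0, 0, 0, 0, 100], [0, 0, 0, 0, 0, 0, 100], [0, 0, 0, 0, 0, 0, 100]]])

```text
time: 7.9
ee_pos: [560.8, 192.6, 58.8]
eef_rot: [[-0.949, 0.314, -0.0], [0.314, 0.949, 0.0], [0.0, 0.0, -1.0]]
ft_force: [0.6, -0.2, -0.6]
width: 0.989
finger_force: 0.0
```

Request:
jog_arm(steps=[[[0, 0, -10, 0, 0, 0, 100], [0, 0, -30, 0, 0, 0, 100], [0, 0, -60, 0, 0, 0, 100], [0, 0, -100, 0, 0, 0, 100], [0, 0, -120, 0, 0, 0, 100], [0, 0, -120, 0, 0, 0, 100], [0, 0, -120, 0, 0, 0, 100]]])

```text
time: 8.6
ee_pos: [560.6, 192.6, 179.2]
eef_rot: [[-0.949, 0.314, 0.001], [0.314, 0.949, 0.0], [-0.001, 0.0, -1.0]]
ft_force: [-0.3, 0.1, -0.5]
width: 1.003
finger_force: 0.0
```

Run:
```python
from h import *
a=env.grab_frame("scene")[100:310,200:480]; b=env.grab_frame("wrist")[60:330,140:420]
cv2.imwrite("pics/w5.png",np.hstack([cv2.resize(a,(400,300)),cv2.resize(b,(400,300))]))
```

```text
(no output)
```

View pics/w5.png

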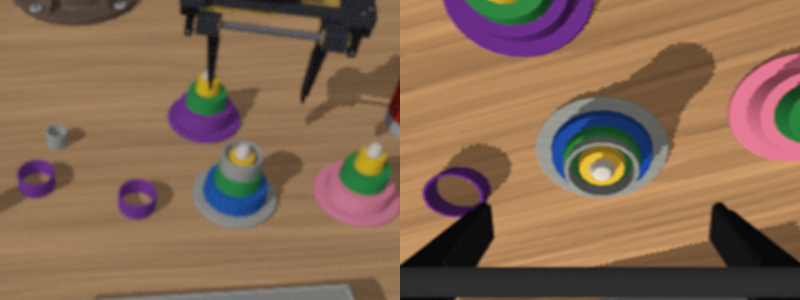

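The ring lies level on the green step, scene crop (242,162), with the white tip standing proud. The gripper is clear, and the small and purple rings in view haven't moved.

```bash
python3 -c "
from workcell import env
print(env.sign_off())"
```

```text
the job is handed in; nothing more can be done
None
```

The medium ring is lying level on the cone's green step, let go, with the gripper clear and the other rings left alone; I handed the job in at about 8.7 s, but the sign-off gave no verdict.

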